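# Mix a bottle of marking paint by turning it over

### The job

The red paint bottle was left with its flip cap open: press the cap fully shut, then pick the bottle up, turn it upside down well above the bench (cap pointing clearly downwards) and hold it so for two seconds to mix the paint. Then stand it upright in the round steel drip tray, set down gently, let go of it, and press down the black thumb lever behind the cap to flip it wide open, ready for use. Never tip the bottle while its cap is open, and leave the blue bottle, the spray can and the cable spool where they are.

Things in the scene. Friction and masses are not known exactly. Their poses are not given: they have to be found in the camera images.
- bottle: Loose round bottle, red with a white paper label band, about 0.55 kg. Body 56 mm in diameter from the base up to 118 mm, then a shoulder narrowing to a neck 36 mm in diameter that ends 145 mm up; the flip cap is hinged on top. Origin: centre of the underside; z: up the bottle's axis; +x: towards the cap's hinge.
- mid (a point): Point on the red bottle's axis 90 mm above its underside, a good height to grip the body.
- cap (a joint): Angle of the red bottle's flip cap about its hinge (axis: the bottle's y), rad: 0 fully shut (flat on the neck), 1.57 standing upright, 1.8 the stop, fully open. A stiff hinge: the cap stays where it is left, and under 1 N on its lever or edge swings it; a hard sideways push tips the bottle.
- cap_hinge (a point): On the hinge axis of the red bottle's cap: 20 mm from the bottle's axis in its +x direction, 147 mm above the underside.
- cap_edge (a point): Front edge of the red bottle's white cap, at mid thickness, opposite its hinge. The cap is a disc 40 mm in diameter and 8 mm thick that reaches from the hinge across the neck. Cap shut: 20 mm from the bottle's axis in its -x direction, 151 mm above the underside; the top face is at 155 mm.
- cap_lever (a point): Top of the black thumb lever behind the cap's hinge, 14 mm from the hinge axis. The lever is a plate 16 mm wide, 6 mm thick, ending 20 mm behind the hinge axis, its top level with the shut cap's. Pressing it down rocks the cap open: some 20 mm of downward stroke opens it by about 1.4 rad. Cap shut: 34 mm from the bottle's axis in its +x direction, 155 mm above the underside.
- drip_tray: Fixed shallow round steel drip tray, 98 mm across at the rim, 10 mm high, wall 3 mm, floor 3 mm thick and about 86 mm across inside. Origin: centre of its underside, on the bench.
- tray_floor (a point): Centre of the drip tray's inner floor, 3 mm above the bench.
- blue_bottle: Loose bottle of the same shape and size as the red one but blue, its cap shut. Origin: centre of the underside. To be left alone.
- spray_can: Loose spray can with a yellow label, 66 mm in diameter, 190 mm tall. Origin: centre of the underside. To be left alone.
- spool: Loose small wooden cable spool standing on its flange, wound black, 90 mm in diameter, 50 mm tall. Origin: centre of the underside. To be left alone.
Not all that is in view belongs to the job. Several things have the shape of the drip_tray; the one meant has the colours described above.

How it is judged:
By the outcome, as a careful person would: the job done as asked, in the order asked, and still so for the second after the job is handed in, with the robot touching nothing.
It also fails if it takes over 72 s, if anything falls off the work surface, if the arm or the gripper's body presses on something with over 40 N, if the wrist force passes 120 N, or if a joint passes its speed limit or range.

### The arm

A 6-joint arm with a two-finger parallel gripper is mounted at the origin on the work surface. World frame = base frame: x ahead of the robot, y to its left, z up, the work surface at z = 0. Lengths are in m, angles in rad, forces in N, time in s.
With the tool pointing down it reaches from about 0.325 to 0.875 m from the base axis. Payload 4.4 kg.
Tool frame: the origin (TCP) lies on the centre line of the jaws, within the pads' length; the fingertips stand 8 mm ahead of it and the grasp point (between the pads) lies 11 mm behind it; z points along the fingers, y is the line along which they close (so a half turn about z gives the same grasp; the last joint's range is limited). The gripper opens to 85 mm and grips with 20 to 120 N. Pads are 22 mm wide; open, the fingers measure 114 mm over their backs; the gripper's body (76 mm by 85 mm) begins 54 mm behind the grasp point. The pads swing forward as they close: fully open they stand 13 mm farther back than shut.
Start: joints at [-1.327, 0.207, 1.542, -0, 1.393, -0.15], TCP at [0.221, -0.531, 0.239] pointing down, gripper open.
Joint ranges: [-2.73, 2.73], [-0.86, 2.22], [0.23, 2.46], [-1.11, 4.25], [0.08, 2.63], [-2.82, 2.82]. Speed limits (rad/s): [2.79, 2.79, 3.14, 3.14, 3.14, 3.14].

### API

Orientations are given as a 3x3 rotation matrix whose columns are the frame's x, y, z axes.
In Python, from plant import arm gives the robot as it stands. Calls block until the motion is done:
- arm.reach(position, orientation): joint-space move of the TCP to a pose.
- arm.movel(position, ori=None, feed=0.15, threshold=None): straight line of the TCP; ori=None keeps the orientation; feed is the mean speed in m/s. With threshold (N) it stops when the force on the tool has changed by that much, and returns True; else False.
- arm.move_joints(angles): joint-space move.
- arm.move_gripper(opening, grip_force=None): opening from 0.0 (shut) to 1.0 (fully open); grip_force is the grip in N (None keeps the last); returns when the fingers have stopped.
- arm.dwell(seconds).
- arm.ik(position, orientation): joint angles nearest the present ones, or None.
- arm.sense(): the state.
- arm.get_image(name): name is "scene" or "top"; returns the picture (384x512x3 uint8, red, green, blue); there is no depth.
- arm.camera_info(name): a dict with "vertical_fov" (degrees; the focal length in pixels is half the picture's height over the tangent of half this angle, whatever the lens; pixels are square), "cx", "cy" (the principal point, pixels), "eye" and "orientation" of the camera in the world. Camera axes: x right, y down, z forward; pixel columns grow to the right and rows downward; lengths in m; the calibration is good to about 2 mm. A picture is of the moment at which its call begins. camera_info takes no time and is no camera call.
A pose or a line that the arm cannot do raises arm.IKError and nothing moves.
- arm.sign_off(): hands the job in; it is judged then, once.
The state is a dict: "time": time; "joints": joint angles; "joint_velocities": joint speeds; "joint_torque": joint torques, N m; "ee_pos": TCP position; "eef_rot": TCP orientation; "force": force on the tool from outside, world axes, zero at the start; "torque": the same for the moment, N m; "finger_gap": opening from 0.0 (shut) to 1.0 (fully open); "finger_force": force on a finger pad.
Only numpy, scipy, OpenCV 4.12 (cv2) and the standard library are available. Lean on these libraries where they do the work, as an engineer would, in place of code of your own. Each camera call takes 0.05 s, during which the arm holds its last target. There are 200 camera calls.

## Working session

There is one attempt and no reset: what is moved stays moved. The work goes in short steps, each a Python script; the robot and the scene stay as the last script left them, time stands still between calls to the robot, and variables do not carry over. Pictures are saved under pics/ and viewed, at most 10 in all, crops included, and the job is handed in when it is done.

```bash
mkdir -p pics; ls
python3 - <<'E'
from plant import arm
import cv2
for n in("scene","top"):
    cv2.imwrite(f"pics/{n}0.png",arm.get_image(n)[:,:,::-1]); print(n,arm.camera_info(n))
E
```

```text
pics
scene {'vertical_fov': 44.06342184864527, 'cx': 258.3666999255925, 'cy': 189.19082894656373, 'eye': array([1.38963602, 0.71476444, 1.11263235]), 'orientation': array([[-0.66208162,  0.52950733, -0.53034886],
       [ 0.74927811,  0.48202313, -0.45413216],
       [ 0.01517411, -0.69805135, -0.71588691]])}
top {'vertical_fov': 47.41283235930129, 'cx': 254.46312137277195, 'cy': 195.08896100621718, 'eye': array([0.50979256, 0.11185159, 1.16102032]), 'orientation': array([[-0.01230364, -0.98841797,  0.15125651],
       [-0.99987827,  0.01070991, -0.01134682],
       [ 0.00959546, -0.1513777 , -0.98842942]])}
```

View pics/scene0.png

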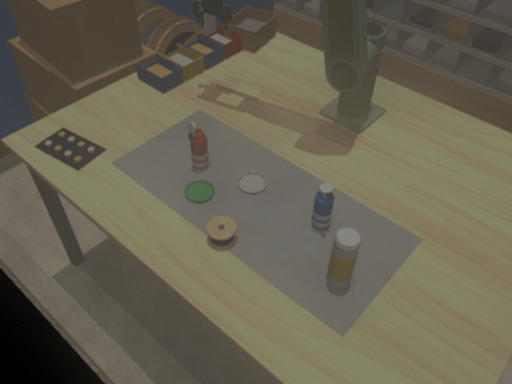

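View pics/top0.png

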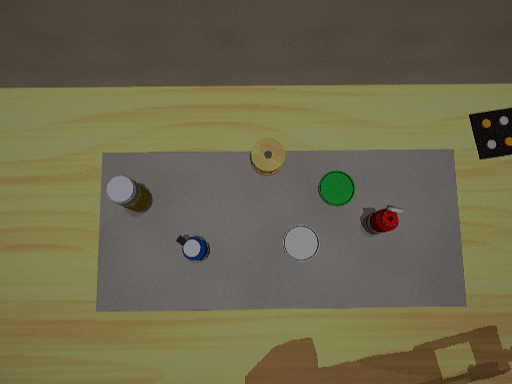

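The scene shows the red bottle at scene (199,147) / top (383,221), with its cap standing open. The blue bottle is at top (195,249). There are two trays of the same shape: green at top (337,188) and grey steel at top (301,243). I choose the red bottle and the grey tray, and check both in one crop.

Run:
```python
import cv2,numpy as np
t=cv2.imread("pics/top0.png");s=cv2.imread("pics/scene0.png")
a=cv2.resize(t[165:275,275:415],None,fx=4.2,fy=4.2,interpolation=cv2.INTER_CUBIC)
b=cv2.resize(s[112:178,180:220],None,fx=5,fy=7*462/462,interpolation=cv2.INTER_CUBIC)
b=cv2.resize(s[112:178,180:210],None,fx=7,fy=7,interpolation=cv2.INTER_CUBIC)
im=np.hstack([a,b]); im=np.clip(im.astype(float)*1.8,0,255).astype(np.uint8)
print(im.shape);cv2.imwrite("pics/crop1.png",im)
```

```text
(462, 798, 3)
```

View pics/crop1.png

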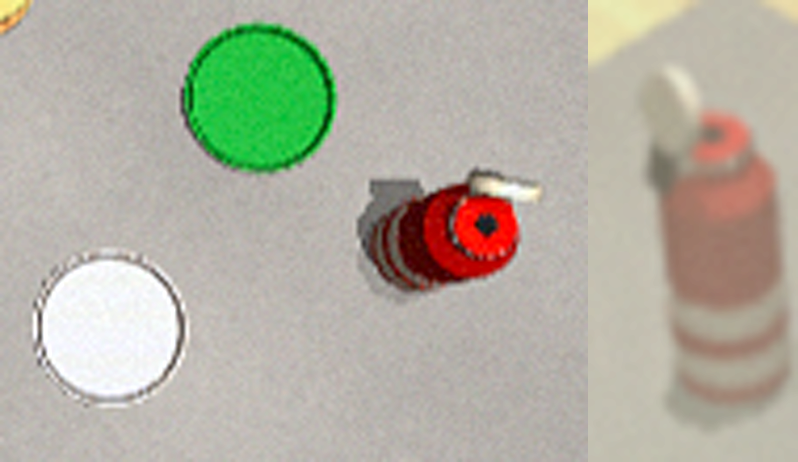

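The crop confirms both choices: the open-capped red bottle with its neck top at top px (390.1,218.2), and the grey-white steel tray at (300.8,242.7). The green tray is the decoy. Next I fit the bottle pose and cap angle from silhouettes in both views.

```bash
cat > vis.py <<'E'
import cv2,numpy as np
from plant import arm
from scipy.optimize import minimize
def proj(n,P):
    c=arm.camera_info(n); f=192/np.tan(np.radians(c["vertical_fov"])/2)
    q=(np.atleast_2d(P)-c["eye"])@c["orientation"]
    return q[:,:2]/q[:,2:]*f+[c["cx"],c["cy"]]
def ray(n,px,z):
    c=arm.camera_info(n); f=192/np.tan(np.radians(c["vertical_fov"])/2)
    d=c["orientation"]@[(px[0]-c["cx"])/f,(px[1]-c["cy"])/f,1]
    return c["eye"]+d*(z-c["eye"][2])/d[2]
S=8; a=np.linspace(0,2*np.pi,48)
def hull(n,P,off,shape):
    m=np.zeros((shape[0]*S,shape[1]*S),np.uint8)
    h=cv2.convexHull(((proj(n,P)-off+.5)*S).astype(np.int32)); cv2.fillConvexPoly(m,h,1)
    return cv2.resize(m.astype(np.float32),shape[::-1],interpolation=cv2.INTER_AREA)
def circ(r,z): return np.c_[r*np.cos(a),r*np.sin(a),0*a+z]
BODY=np.vstack([circ(.028,0),circ(.028,.118),circ(.018,.145)])
def capP(th):
    P=np.vstack([circ(.02,0),circ(.02,.008)]); u=.02-P[:,0]; w=P[:,2]
    return np.c_[.02-(u*np.cos(th)-w*np.sin(th)),P[:,1],.147+u*np.sin(th)+w*np.cos(th)]
def world(P,x,y,ph,z0=0):
    c,s=np.cos(ph),np.sin(ph); return P@np.array([[c,-s,0],[s,c,0],[0,0,1]]).T+[x,y,z0]
E
python3 - <<'E'
from vis import *
B={"top":(352,190,412,250),"scene":(180,115,218,178)}
red={};wh={}
for n,(x0,y0,x1,y1) in B.items():
    I=cv2.imread(f"pics/{n}0.png")[y0:y1,x0:x1].astype(float); b,g,r=I[...,0],I[...,1],I[...,2]
    rm=((r-np.maximum(g,b))>28).astype(np.uint8)
    pts=cv2.findNonZero(rm); h=cv2.convexHull(pts); m=np.zeros_like(rm); cv2.fillConvexPoly(m,h,1); red[n]=m.astype(float)
    bg=np.median(I.reshape(-1,3),0).mean(); wm=((I.mean(2)-bg>(22))&(np.abs(r-b)<45)).astype(np.uint8); wh[n]=wm.astype(float); print(n,bg,rm.sum(),wm.sum())
    v=np.hstack([np.clip(I*2,0,255),np.dstack([wm*255,wm*0,rm*255])]); cv2.imwrite(f"pics/m_{n}.png",cv2.resize(v.astype(np.uint8),None,fx=5,fy=5,interpolation=0))
def c1(p): return sum(np.abs(hull(n,world(BODY,p[0],p[1],0),np.array(B[n][:2]),red[n].shape)-red[n]).sum() for n in B)
p0=ray("top",(390.1,218.2),.145); t=ray("top",(300.8,242.7),.01); print("neck",p0,"tray",t,"tray scene px",proj("scene",t))
r=minimize(c1,p0[:2],method="Nelder-Mead",options=dict(initial_simplex=[p0[:2],p0[:2]+[.006,0],p0[:2]+[0,.006]])); print("body",r.x,r.fun)
v=[cv2.resize(cv2.imread(f"pics/m_{n}.png"),(400,300 if n=='top' else 330)) for n in B]
cv2.imwrite("pics/masks.png",np.hstack([cv2.copyMakeBorder(i,0,330-i.shape[0],0,0,0) for i in v]))
for T in (200,170,150):
  pass
for ph in (-.4,-.2,0,.2):
  print(ph,[np.round(proj(n,world(np.array([[.02,0,.147],[.024,0,.167],[.024,0.02,.167],[.024,-.02,.167]]),*p0[:2],ph)),1).tolist() for n in B])
E
```

```text
top 100.0 509 25
scene 102.0 86 0
neck [ 0.60715223 -0.21638241  0.145     ] tray [ 0.55832345 -0.0213091   0.01      ] tray scene px [[252.95089056 181.51932636]]
body [ 0.60757403 -0.2183274 ] 593.515625
-0.4 [[[393.2, 210.2], [396.6, 207.6], [388.4, 204.3], [404.8, 210.9]], [[192.2, 132.1], [190.5, 127.5], [192.7, 131.2], [188.4, 124.0]]]
-0.2 [[[391.6, 209.8], [394.6, 207.0], [386.0, 205.4], [403.2, 208.6]], [[192.8, 132.8], [191.2, 128.4], [194.5, 131.6], [187.9, 125.2]]]
0 [[[389.9, 209.6], [392.5, 206.8], [383.8, 206.9], [401.2, 206.7]], [[193.5, 133.4], [192.1, 129.1], [196.4, 131.8], [187.8, 126.4]]]
0.2 [[[388.2, 209.8], [390.5, 207.1], [382.0, 208.9], [398.8, 205.3]], [[194.5, 133.9], [193.2, 129.6], [198.4, 131.7], [188.1, 127.6]]]
```

View pics/masks.png

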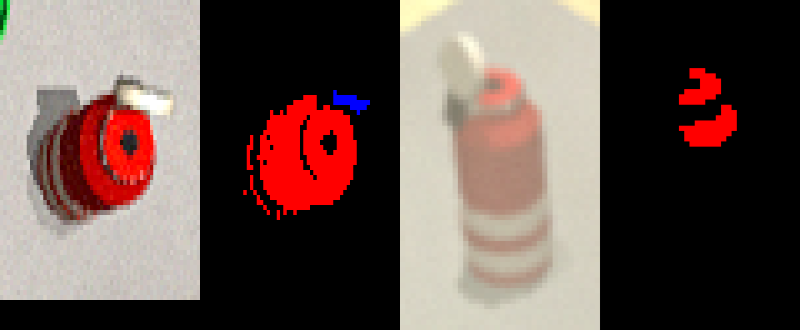

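The masks show the top-view white bar from (387.4,209) to (403.7,210.6). The scene view is too hazy to segment, so I'll use hand-read points: neck (197.7,130.6), cap centre (191.3,127), lever (189.9,135.9).

Run:
```python
from vis import *
from scipy.optimize import least_squares
def cp(u,v,w,th): return [.02-(u*np.cos(th)-w*np.sin(th)),v,.147+u*np.sin(th)+w*np.cos(th)]
def pts(th): return [[0,0,.145],cp(.02,0,.004,th),cp(.02,.02,.004,th),cp(.02,-.02,.004,th),cp(-.012,0,.006,th)]
obs=[("top",0,(390.1,218.2),1),("scene",0,(197.7,130.6),1),("top",1,(395.3,209.6),1),("scene",1,(191.3,127),1),
("top",2,(387.2,208.8),1),("top",3,(403.8,210.6),1),("top",4,(389.6,205.6),.4),("scene",4,(189.9,135.9),.4)]
def f(p):
    W=world(np.array(pts(p[3])),*p[:3]); return np.concatenate([(proj(n,W[i])[0]-o)*k for n,i,o,k in obs])
r=least_squares(f,[.607,-.217,-.1,1.4]); print(r.x,np.round(r.fun,1).tolist())
for az in np.arange(-90,91,15):
    A=np.radians(az); z=np.array([np.cos(A),np.sin(A),0]); out=[]
    for sgn in (1,-1):
        y=sgn*np.array([-z[1],z[0],0]); x=np.cross(y,z); R=np.c_[x,y,z]
        R2=np.c_[-x,-y,z]
        for nm,R_,P in(("pick",R,[.607,-.2175,.09]),("inv",R2,[.5,-.12,.4]),("place",R,[.558,-.021,.095])):
            q=arm.ik(np.array(P)+.011*z,R_); out.append(nm+(str(np.round(q,1).tolist()) if q is not None else "-"))
    print(az,out)
```

```text
[ 0.60699533 -0.21895013 -0.17004665  1.28760461] [1.1, 0.1, -0.1, 0.0, -0.1, -0.1, 1.0, 0.3, -0.7, -0.7, 0.0, 0.2, 0.8, 0.4, 0.1, 0.1]
-90 ['pick-', 'inv-', 'place-', 'pick-', 'inv-', 'place-']
-75 ['pick-', 'inv-', 'place-', 'pick-', 'inv-', 'place-']
-60 ['pick[-0.1, 0.8, 1.9, 4.1, 1.3, 1.2]', 'inv-', 'place-', 'pick[-0.1, 0.8, 1.9, 4.1, 1.3, -1.9]', 'inv-', 'place-']
-45 ['pick[-0.2, 0.8, 2.0, 3.7, 1.3, 1.4]', 'inv-', 'place[0.3, 0.8, 2.0, 4.2, 1.4, 1.3]', 'pick[-0.2, 0.8, 2.0, 3.7, 1.3, -1.7]', 'inv-', 'place[0.3, 0.8, 2.0, 4.2, 1.4, -1.8]']
-30 ['pick[-0.4, 0.8, 2.1, 3.2, 1.4, 1.6]', 'inv[-0.2, -0.4, 2.4, 3.7, 0.5, -2.1]', 'place[0.1, 0.8, 2.2, 3.8, 1.4, 1.5]', 'pick[-0.4, 0.8, 2.1, 3.2, 1.4, -1.6]', 'inv[-0.2, -0.4, 2.4, 3.7, 0.5, 1.0]', 'place[0.1, 0.8, 2.2, 3.8, 1.4, -1.7]']
-15 ['pick[-0.7, 0.8, 2.1, 2.7, 1.4, 1.7]', 'inv-', 'place[-0.1, 0.8, 2.3, 3.3, 1.5, 1.6]', 'pick[-0.7, 0.8, 2.1, 2.7, 1.4, -1.5]', 'inv-', 'place[-0.1, 0.8, 2.3, 3.3, 1.5, -1.6]']
0 ['pick[-0.8, 0.8, 2.1, 2.3, 1.4, 1.8]', 'inv[-0.9, -0.4, 2.4, 1.9, 1.0, -0.5]', 'place[-0.4, 0.8, 2.3, 2.7, 1.5, 1.6]', 'p
[... 867 characters left out ...]
.4, 1.3, 1.8, 2.3]', 'inv[-1.0, 0.3, 1.8, 1.3, 2.0, -0.6]', 'place[-0.8, 0.9, 1.8, 1.3, 1.7, 2.0]', 'pick[-0.9, 1.0, 1.4, 1.3, 1.8, -0.9]', 'inv[-1.0, 0.3, 1.8, 1.3, 2.0, 2.6]', 'place[-0.8, 0.9, 1.8, 1.3, 1.7, -1.1]']
75 ['pick[-0.9, 1.1, 1.2, 1.1, 2.0, 2.3]', 'inv[-0.9, 0.4, 1.6, 1.2, 2.1, -0.6]', 'place[-0.7, 0.9, 1.6, 1.2, 1.8, 2.1]', 'pick[-0.9, 1.1, 1.2, 1.1, 2.0, -0.8]', 'inv[-0.9, 0.4, 1.6, 1.2, 2.1, 2.6]', 'place[-0.7, 0.9, 1.6, 1.2, 1.8, -1.0]']
90 ['pick[-0.8, 1.2, 0.9, 1.0, 2.2, 2.4]', 'inv[-0.8, 0.5, 1.5, 1.2, 2.3, -0.6]', 'place[-0.7, 1.0, 1.4, 1.0, 2.0, 2.2]', 'pick[-0.8, 1.2, 0.9, 1.0, 2.2, -0.8]', 'inv[-0.8, 0.5, 1.5, 1.2, 2.3, 2.6]', 'place[-0.7, 1.0, 1.4, 1.0, 2.0, -1.0]']
```

```bash
cat > cap.py <<'E'
import numpy as np
from plant import arm
def frame(ph): return np.array([np.cos(ph),np.sin(ph),0]),np.array([-np.sin(ph),np.cos(ph),0])
def down(ph):
    xb,yb=frame(ph); best=None
    for s in (1,-1):
        R=np.c_[np.cross(s*yb,[0,0,-1]),s*yb,[0,0,-1]]
        q=arm.ik([.55,-.1,.3],R)
        if q is not None and (best is None or abs(q[5])<best[0]): best=(abs(q[5]),R)
    return best[1]
def tip(b,ph,u,w,z0=0):  # TCP for closed jaws, lower corner facing the cap at (u,w) from the hinge
    xb,_=frame(ph); p=np.array([b[0],b[1],0])+xb*(.02-(u-.011)); p[2]=z0+.147+w+.008; return p
def line(th,r): return r*np.cos(th)-.008*np.sin(th), r*np.sin(th)+.008*np.cos(th)
E
python3 - <<'E'
from cap import *
import cv2
b=(.607,-.2185); ph=-.17; R=down(ph)
s0=arm.sense(); arm.move_gripper(0.0)
arm.movel([.221,-.531,.30],feed=.2)
arm.reach(tip(b,ph,-.04,.12),R)
arm.movel(tip(b,ph,-.04,.034),feed=.12)
arm.movel(tip(b,ph,*line(1.5,.034)),feed=.06)
f0=arm.sense()["force"]
for th in np.arange(1.35,-.01,-.15):
    arm.movel(tip(b,ph,*line(th,.034)),feed=.05); print(round(th,2),np.round(arm.sense()["force"]-f0,1))
print(arm.movel(tip(b,ph,.030,.001),feed=.02,threshold=8),arm.sense()["ee_pos"],arm.sense()["force"]-f0)
arm.movel(tip(b,ph,.03,.1),feed=.15)
arm.movel(tip(b,ph,-.12,.15),feed=.25)
print(arm.sense()["time"])
from vis import *
t=arm.get_image("top"); s=arm.get_image("scene")
cv2.imwrite("pics/t1.png",t[:,:,::-1]);cv2.imwrite("pics/s1.png",s[:,:,::-1])
im=np.hstack([cv2.resize(t[185:265,345:425],(400,400),interpolation=2),cv2.resize(s[105:185,160:240],(400,400),interpolation=2)])
cv2.imwrite("pics/after1.png",np.clip(im[:,:,::-1]*1.7,0,255))
E
```

```text
1.35 [-0.6 -0.3  0.6]
1.2 [-1.4 -0.   0.8]
1.05 [-0.3 -0.1 -0.2]
0.9 [-1.  -1.5  0.5]
0.75 [-1.4 -1.2 -0. ]
0.6 [-0.7 -0.2  1.5]
0.45 [-2.1 -0.1  0.7]
0.3 [-1.   0.1  0.2]
0.15 [-0.4  0.2  1.1]
0.0 [-0.9 -1.1  3.2]
True [ 0.60495678 -0.21835753  0.16311327] [-2.50505601  0.43691169  6.20508327]
9.25[ WARN:0@14.375] global loadsave.cpp:1063 imwrite_ Unsupported depth image for selected encoder is fallbacked to CV_8U.
```

View pics/after1.png

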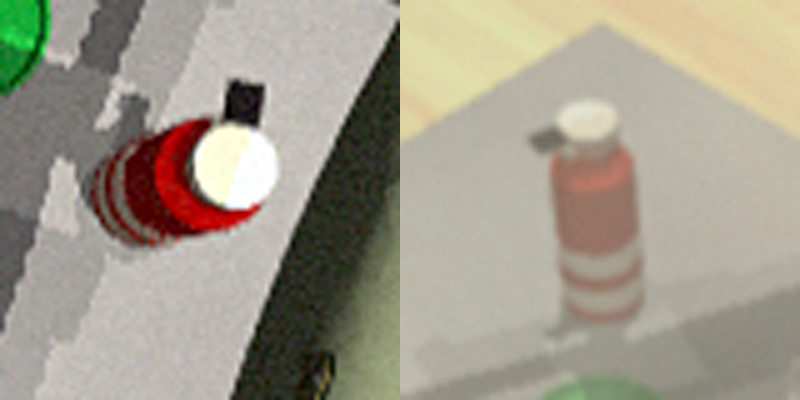

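The cap is shut: cap centre at top px (391.6,217.8), lever at (393.6,205.2). Next I refine the pose, then grasp, lift and invert.

```bash
cat > side.py <<'E'
import numpy as np
A=np.radians(30); Z=np.array([np.cos(A),np.sin(A),0]); Y=np.array([Z[1],-Z[0],0]); RS=np.c_[np.cross(Y,Z),Y,Z]
E
python3 - <<'E'
from vis import *; from side import *
c=ray("top",(391.6,217.8),.155); l=ray("top",(393.6,205.2),.155); c2=ray("scene",(197,128.6),.155)
print(c,c2,"ph",np.arctan2(l[1]-c[1],l[0]-c[0]))
g=np.array([*(c[:2]*.6+[.607*.4,-.2185*.4]),.09]); print("grasp",g)
def tcp(p,back=0): return np.array(p)+(.011-back)*Z
arm.move_gripper(1.0,grip_force=60)
up=np.array([g[0],g[1],.33])
arm.reach(tcp(up,.16),RS); 
arm.movel(tcp(g,.16),feed=.25); f0=arm.sense()["force"]
print("hit",arm.movel(tcp(g),feed=.12,threshold=6),arm.sense()["force"]-f0)
arm.move_gripper(0.0,grip_force=60)
s=arm.sense(); print(s["finger_gap"],s["finger_force"],s["joints"],s["ee_pos"])
arm.movel(tcp(up),feed=.15)
s=arm.sense(); print(s["force"]-f0,s["finger_force"],s["joints"],s["time"])
if s["finger_force"]>20:
    q=np.array(s["joints"]); d=np.pi if q[5]<0 else -np.pi
    q[5]+=d; arm.move_joints(q); 
    im=[arm.get_image(n) for n in("top","scene")]
    arm.dwell(2.4); s=arm.sense(); print(s["joints"],s["eef_rot"],s["finger_gap"],s["time"])
    q[5]-=d; arm.move_joints(q); print(arm.sense()["time"])
    im2=arm.get_image("scene")
    cv2.imwrite("pics/inv.png",np.clip(np.hstack([im[1][0:256,100:400],im2[0:256,100:400]])[:,:,::-1]*1.7,0,255).astype(np.uint8))
E
```

```text
[ 0.60708367 -0.21669189  0.155     ] [ 0.60925525 -0.21833751  0.155     ] ph -0.215673006405663
grasp [ 0.6070502  -0.21741513  0.09      ]
hit False [-0.20108214  0.43007388 -0.10474262]
0.6365348461933228 62.350067496299744 [-0.97985998  0.87139584  1.78277982  1.63153258  1.53883715 -1.08472619] [ 0.61654038 -0.21271535  0.09017546]
[ 0.70228392  0.38164773 -5.2993878 ] 62.790869772434235 [-0.97901479  0.36005581  1.86740331  1.61177633  1.51646706 -0.65561291] 16.6
[-0.97901762  0.36004639  1.86737717  1.61174005  1.51647561  2.48597375] [[-1.71513802e-03 -5.00147679e-01  8.65938426e-01]
 [ 1.42821348e-03  8.65937591e-01  5.00150026e-01]
 [-9.99997509e-01  2.09457126e-03 -7.70884832e-04]] 0.6369670989069806 21.75
24.4
```

View pics/inv.png

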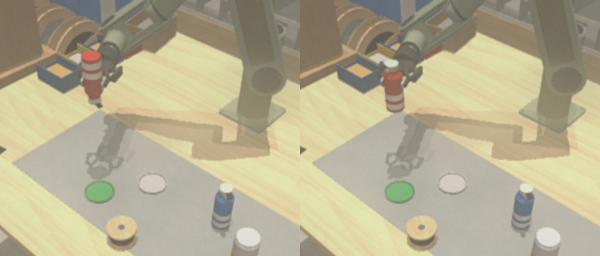

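Left half of the picture: the bottle is inverted, cap down, at about (92,80). Right half: it is upright again and still held. Now I place it in the grey tray.

Run:
```python
from vis import *; from side import *
t=np.array([.558,-.0215,0])
def T(z,back=0): return t+[0,0,z]+(.011-back)*Z
arm.movel(T(.30),RS,feed=.2); arm.movel(T(.115),feed=.15); 
print(arm.movel(T(.086),feed=.015,threshold=2.5),arm.sense()["ee_pos"])
arm.dwell(.2); arm.move_gripper(1.0); arm.dwell(.2)
arm.movel(T(arm.sense()["ee_pos"][2],.15),feed=.15); arm.movel(T(.3,.15),feed=.3)
print(arm.sense()["time"])
a,s=arm.get_image("top"),arm.get_image("scene"); cv2.imwrite("pics/t2.png",a[:,:,::-1]);cv2.imwrite("pics/s2.png",s[:,:,::-1])
im=np.hstack([cv2.resize(a[195:275,265:345],(400,400),interpolation=2),cv2.resize(s[115:215,210:310],(400,400),interpolation=2)])
cv2.imwrite("pics/placed.png",np.clip(im[:,:,::-1]*1.7,0,255).astype(np.uint8))
```

```text
True [ 0.56760264 -0.0162251   0.09297255]
31.1667
```

View pics/placed.png

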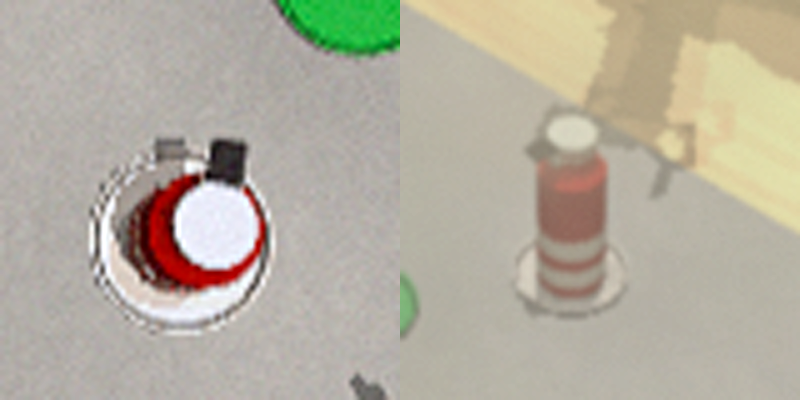

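The bottle stands in the steel tray: cap centre at top px (308,239.6), lever at (310.2,226.6). Now I press the lever down along its arc with the closed jaws, slightly tilted.

Run:
```python
from vis import *; from cap import frame,line,down
c=ray("top",(308,239.6),.158); l=ray("top",(310.2,226.6),.158); ph=np.arctan2(l[1]-c[1],l[0]-c[0]); print(c,ph,"d",np.linalg.norm(l-c))
b=.5*(c[:2]+[.558,-.0215]); ph=.5*(ph-.2); print(b,ph)
xb,yb=frame(ph); fi=.25; zt=-(xb*np.sin(fi)+np.array([0,0,np.cos(fi)]))
y=down(ph)[:,1]; R=np.c_[np.cross(y,zt),y,zt]
def P(u,w):
    u2=u-.011*np.cos(fi)-.008*np.sin(fi); w2=w-.011*np.sin(fi)+.008*np.cos(fi)
    p=np.array([*b,0])+xb*(.02-u2); p[2]=.003+.147+w2; return p
arm.move_gripper(0.0)
arm.reach(P(-.014,.13),R); arm.movel(P(-.014,.03),feed=.2); arm.dwell(.1)
f0=arm.sense()["force"]
for th in np.arange(-.3,1.66,.15):
    h=arm.movel(P(*line(th,-.014)),feed=.04,threshold=7); print(round(th,2),h,np.round(arm.sense()["force"]-f0,1))
    if h: break
arm.movel(arm.sense()["ee_pos"]+xb*.04+[0,0,.0],feed=.1)
arm.movel(arm.sense()["ee_pos"]+xb*.03+[0,0,.15],feed=.25); print(arm.sense()["time"])
a,s=arm.get_image("top"),arm.get_image("scene"); cv2.imwrite("pics/t3.png",a[:,:,::-1]);cv2.imwrite("pics/s3.png",s[:,:,::-1])
im=np.hstack([cv2.resize(a[195:275,265:345],(400,400),interpolation=2),cv2.resize(s[115:215,210:310],(400,400),interpolation=2)])
cv2.imwrite("pics/opened.png",np.clip(im[:,:,::-1]*1.7,0,255).astype(np.uint8))
```

```text
[ 0.55894259 -0.02087574  0.158     ] -0.19874947474482788 d 0.03028904406945765
[ 0.5584713  -0.02118787] -0.19937473737241396
-0.3 False [ 0.2  0.  -1.1]
-0.15 False [ 0.5  0.5 -1.4]
0.0 False [ 0.1  0.9 -1. ]
0.15 False [-0.2  0.4 -0.7]
0.3 False [ 0.8  0.1 -0.6]
0.45 False [ 0.3  1.3 -0.3]
0.6 False [ 1.1  1.2 -0.8]
0.75 False [ 1.4  0.6 -1.6]
0.9 False [ 0.1  0.4 -0.4]
1.05 False [ 0.3  0.1 -0.3]
1.2 False [ 0.4  1.5 -1.1]
1.35 False [-0.6  0.7 -0.9]
1.5 False [ 1.1 -0.6 -1.9]
1.65 False [ 0.   0.  -1.7]
40.0333
```

View pics/opened.png

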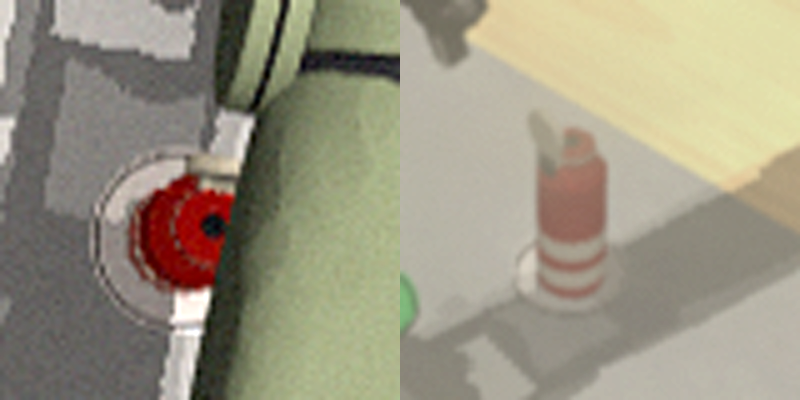

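The cap now stands open and the bottle is upright in the tray. I'll estimate the cap angle from its outline, with the arm moved clear.

Run:
```python
from vis import *
p=arm.sense()["ee_pos"]; arm.movel([.62,-.3,p[2]+.08],feed=.3)
a,s=arm.get_image("top"),arm.get_image("scene"); t=[a.copy(),s.copy()]
W=[]
for th in (1.2,1.4,1.6,1.8):
    row=[]
    for n,I,(x0,y0,k) in (("top",a,(285,205,40)),("scene",s,(230,130,40))):
        J=cv2.resize(I[y0:y0+k,x0:x0+k],(200,200),interpolation=2)[:,:,::-1].copy(); J=np.clip(J*1.7,0,255).astype(np.uint8)
        h=cv2.convexHull(((proj(n,world(capP(th),.5585,-.0212,-.2,.003))-[x0,y0]+.5)*5).astype(np.int32)); cv2.polylines(J,[h],True,(255,0,0),1)
        row.append(J)
    W.append(np.vstack(row))
cv2.imwrite("pics/th.png",np.hstack(W)); print(arm.sense()["time"])
b=cv2.imread("pics/top0.png")
d=np.abs(cv2.cvtColor(a[:,:,::-1].copy(),6).astype(int)-cv2.cvtColor(b,6)); print("diff blue/can/spool",d[230:265,175:212].mean(),d[170:215,105:155].mean(),d[135:178,248:290].mean())
```

```text
41.2917
diff blue/can/spool 5.677220077220078 5.708444444444445 6.514950166112957
```

View pics/th.png

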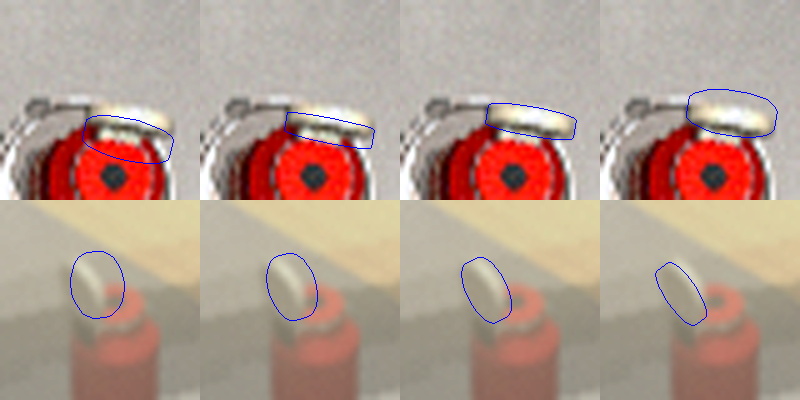

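The outline matches a cap angle of about 1.65 rad, which is wide open. The bottle stands in the steel tray, the other objects haven't moved, and the arm is clear.

```bash
python3 -c "
from plant import arm
print(arm.sign_off())"
```

```text
the job is handed in; nothing more can be done
None
```

The job is handed in, finished at about 41 s of the 72 s limit: cap pressed shut, bottle held upside down for over 2 s, set upright in the steel drip tray, released, and the cap flipped open by its lever to about 1.65 rad; the other objects appear unmoved in the top view.

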